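# Show the next sample to the bench camera and confirm

## Robot

A 7-joint arm with a two-finger parallel gripper is mounted at the origin on the work surface. World frame = base frame: x ahead of the robot, y to its left, z up, the work surface at z = 0. Lengths are in m, angles in degrees, forces in N, time in s.
With the tool pointing down it reaches from about 0.425 to 0.875 m from the base axis. Payload 4.7 kg.
Tool frame: the origin (TCP) lies where the fingers leave the gripper's body, on its centre line; the fingertips stand 70 mm ahead of it and the grasp point (between the pads) lies 51 mm ahead of it (env.tip_reach is the distance from the TCP to the fingertips, in m); z points along the fingers, x is the direction in which the jaws open and shut, and the axes are right-handed (so a half turn about z gives the same grasp; the last joint's range is limited). The gripper opens to 87 mm and grips with 3 to 60 N. Pads are 19 mm wide; open, the fingers measure 117 mm over their backs; the gripper's body (75 mm by 190 mm) begins 51 mm behind the grasp point.
Start: joints at [-70.755, 18.392, -4.016, 83.108, 1.295, 78.541, -3.26], TCP at [0.206, 0.617, 0.292] pointing down, gripper open.
Joint ranges: [-163.93, 163.93], [-17.29, 119.83], [-79.2, 71.16], [3.27, 140.29], [-89.18, 269.18], [5.43, 117.66], [-154.24, 154.24]. Speed limits (degrees/s): [147.25, 147.25, 180, 180, 180, 180, 180].

## Interface

Orientations are given as [roll, pitch, yaw] about the fixed x, y, z axes, in that order (R = Rz(yaw) Ry(pitch) Rx(roll)).
In Python, from cell import env, optics, order gives the robot as it stands.
- The arm moves only by the shell command python3 -m creep 'ROWS' [FORCE]. ROWS is JSON, a list of rows, each a list of 7 numbers: the shift along the tool's x, y, z in cm, then the turn, a rotation vector about the tool's x, y, z in rad, then the opening, from 0 (shut) to 1 (fully open). A call has 1 to 20 rows; each row shifts and turns the pose as measured when the row begins, along the tool's axes as they then stand; what a row does not reach is not made up. A row lasts 1/10 s, in which the tool goes at most 50 mm and 8.59 degrees, less where a joint would pass 70% of its speed; a pose out of reach is approached as far as the arm can. A call with a gripper value outside its range is refused whole. The fingers move at their own pace and stop on an object; FORCE is the grip in N (left out, the last holds). Time passes only in rows, so rows that do not move let the fingers close. It gives the time, the measured TCP pose, the force and the opening at its end, in the units of the state.
- env.get_obs(): the state, without advancing time (a new reading comes with each control period).
- optics.read_camera(name): name is "scene" or "side" or "wrist"; returns a dict with "frame" (400x640x3 uint8, blue, green, red), "z_map" (400x640 float32, m along the optical axis (not along the pixel's ray), 0 where there is no reading), "fx", "fy", "cx", "cy" (pixels), "R" (3x3) and "t" (3): a world point X has camera coordinates R X + t; the wrist camera has in their place "hand_eye" (4x4, takes a point from camera to tool coordinates, whose origin is the TCP and whose axes are the tool frame's). Camera axes: x right, y down, z forward; pixel columns grow to the right and rows downward; lengths in m; the calibration is good to about 2 mm. A picture is of the moment at which its call begins: read the wrist's pose just before it.
- order.sign_off(): hands the job in, once; it reports no verdict.
The state is a dict: "time_s": time; "qpos": joint angles; "joint_velocities": joint speeds; "effort": joint torques, N m; "tool_pos": TCP position; "tool_rot": TCP orientation; "force": force on the tool from outside, world axes, zero at the start; "wrist_torque": the same for the moment, N m; "grip_width": finger opening in m.
Only numpy, scipy, OpenCV 4.12 (cv2) and the standard library are available. Lean on these libraries where they do the work, as an engineer would, in place of code of your own. Each camera call takes 0.05 s, during which the arm holds its last target. There are 200 camera calls.

## Task

Register the next sample at the chromatograph bench: with the fingertips, point straight down at the squat wide jar in the divided tray, from about 2 cm above its lid, and keep pointing there for two seconds without touching it. Then press the larger of the two round keys on the control pod all the way down and let it come up again. Do not touch the tray or anything in it, do not point closely at the tall bottles, leave the small key and everything else on the bench alone.

Things in the scene. Friction and masses are not known exactly. Their poses are not given: they have to be found in the camera images.
- jar_lid (a point): the jar to point at: the only squat wide jar in the tray, amber with a flat black lid 45 mm across, 50 mm tall overall, loose. It stands in any one of five of the tray's cells. This point is the centre of the lid's top face, 55 mm above the bench, z up
- bottle1_cap (a point): a tall narrow amber bottle with a small black cap, 72 mm tall, body 31 mm and cap 23 mm across, standing loose in another cell of the tray. This point is the centre of the cap's top face, z up, 77 mm above the bench
- bottle2_cap (a point): a tall narrow amber bottle with a small black cap, 72 mm tall, body 31 mm and cap 23 mm across, standing loose in another cell of the tray. This point is the centre of the cap's top face, z up, 77 mm above the bench
- bottle3_cap (a point): a tall narrow amber bottle with a small black cap, 72 mm tall, body 31 mm and cap 23 mm across, standing loose in another cell of the tray. This point is the centre of the cap's top face, z up, 77 mm above the bench
- bottle4_cap (a point): a tall narrow amber bottle with a small black cap, 72 mm tall, body 31 mm and cap 23 mm across, standing loose in another cell of the tray. This point is the centre of the cap's top face, z up, 77 mm above the bench
- tray: grey open tray, 142 mm (its x) by 208 mm (its y), 28 mm high, fixed to the bench; walls 4 mm, floor 5 mm, divided into 2 by 3 cells about 68 mm from centre to centre; one cell is empty. Origin at the centre of its underside, z up. Tray and pod may stand on either side of the bench, turned a little
- pod: black control pod with a dark screen, a slab 120 mm (its x) by 170 mm (its y), 30 mm high, fixed to the bench. Origin at the centre of its underside, z up; screen towards its +x, the two keys towards its -x, the large one at its -y side, the small one at its +y side, 90 mm apart
- key_top (a point): centre of the top face of the large round grey key, 34 mm across; this point moves down with the key, which travels straight down
- key (a joint): travel of the large key in m: 0 is up, 0.006 is fully down (4.5 N); it springs back up by itself
- smallkey_top (a point): centre of the top face of the small round grey key, 18 mm across, which must not be pressed
- smallkey (a joint): travel of the small key in m: 0 is up, 0.005 is fully down (4 N)
- sparejar_lid (a point): a second jar just like the one in the tray, but standing alone on the bench, far from the robot: a bystander. Centre of the lid's top face, 50 mm above the bench
- beaker_rim (a point): glass beaker, 66 mm across, 85 mm tall, bystander. Centre of its mouth
- marker: marker pen lying along its x on the bench between tray and pod, 125 mm long, 17 mm thick, bystander. Origin near its middle, on its underside
- wrench_grip (a point): steel open-ended wrench lying on the bench, 150 mm long, bystander. Middle of its handle
- wash: white plastic bottle, 60 mm across, 160 mm tall, bystander. Origin at the centre of its underside
- collar: steel ring, 44 mm across, 16 mm high, bystander. Origin at the centre of its underside
Things that resemble listed ones, but are neither listed nor needed, are in the scene too. Of the things shaped like the pod, the black one is meant. What is shaped like the part that bears jar_lid but green or pink is not meant.

How it is judged (in metres and radians):
On the way, in this order (a step that is already met when the one before it is completed fails the run):
1. the fingertips point at the jar in the tray from just above its lid and dwell there (grasp point 12 to 62 mm above the lid, within 16 mm sideways) (horizontal distance between the grasp point and jar_lid below 0.016 m and z of the grasp point in the frame of jar_lid between 0.012 and 0.062 m), for 1.4 s.
2. the large key is pressed down (value of joint key above 0.0045 m), for 0.04 s.
At the end, for the whole second after the job is handed in: After the jar was pointed at and then the large key pressed past 4.5 mm: both keys are up again (within 1.5 mm), jar and bottles stand where they stood (within 6 mm), and the bystanders are where they were (within 15 mm) (value of joint each of key, smallkey below 0.0015 m and distance of each of jar_lid, bottle1_cap, bottle2_cap, bottle3_cap, bottle4_cap from where it was at the start of the episode below 0.006 m and distance of each of sparejar_lid, beaker_rim, marker, wrench_grip, wash, collar from where it was at the start of the episode below 0.015 m); the robot touches nothing.
It fails at once if the jar, a bottle or the tray is touched (contact force between any of the arm, the fingers and jar above 0.4 N or contact force between any of the arm, the fingers and bottle1 above 0.4 N or contact force between any of the arm, the fingers and bottle2 above 0.4 N or contact force between any of the arm, the fingers and bottle3 above 0.4 N or contact force between any of the arm, the fingers and bottle4 above 0.4 N or contact force between any of the arm, the fingers and tray above 0.4 N).
It fails at once if the jar or a bottle is shifted, tipped or lifted (6 mm) (distance of any of jar_lid, bottle1_cap, bottle2_cap, bottle3_cap, bottle4_cap from where it was at the start of the episode above 0.006 m).
It fails at once if a tall bottle is pointed at from close above (grasp point within 12 mm sideways and 40 mm above its cap) ((horizontal distance between the grasp point and bottle1_cap below 0.012 m and z of the grasp point in the frame of bottle1_cap between -0.03 and 0.04 m) or (horizontal distance between the grasp point and bottle2_cap below 0.012 m and z of the grasp point in the frame of bottle2_cap between -0.03 and 0.04 m) or (horizontal distance between the grasp point and bottle3_cap below 0.012 m and z of the grasp point in the frame of bottle3_cap between -0.03 and 0.04 m) or (horizontal distance between the grasp point and bottle4_cap below 0.012 m and z of the grasp point in the frame of bottle4_cap between -0.03 and 0.04 m)).
It fails at once if the small key is pressed (value of joint smallkey above 0.002 m).
It fails at once if a bystander is moved more than 15 mm (distance of any of sparejar_lid, beaker_rim, marker, wrench_grip, wash, collar from where it was at the start of the episode above 0.015 m).
It also fails if it takes over 42 s, if anything falls off the work surface, if the arm or the gripper's body presses on something with over 40 N, if the wrist force passes 120 N, or if a joint passes its speed limit or range.

## Working session

There is one attempt and no reset: what is moved stays moved. The work goes in short steps, Python scripts to look and compute and a shell command to move; the robot and the scene stay as the last step left them, time stands still between calls to the robot, and variables do not carry over. Pictures are saved under pics/ and viewed, on a budget of 10 in all, crops included, one or two more only if the job needs it, and the job is handed in when it is done.

```bash
mkdir -p pics; cat > h.py <<'E'
import numpy as np, cv2
from cell import env, optics, order
def cloud(c):
    z=c["z_map"]; v,u=np.mgrid[:z.shape[0],:z.shape[1]]
    P=np.stack([(u-c["cx"])/c["fx"]*z,(v-c["cy"])/c["fy"]*z,z],-1)
    return (P-c["t"])@np.asarray(c["R"])
E
python3 - <<'E'
from h import *
o=env.get_obs(); print({k:np.round(v,3) for k,v in o.items()})
for n in("scene","side"):
    c=optics.read_camera(n); cv2.imwrite(f"pics/{n}.png",c["frame"]); np.savez(f"{n}.npz",**c)
    print(n,np.round(-np.asarray(c["R"]).T@c["t"],2))
E
```

```text
{'time_s': np.float64(0.0), 'qpos': array([-70.757,  18.437,  -4.016,  83.176,   1.294,  78.54 ,  -3.261]), 'joint_velocities': array([ 0.059,  0.095, -0.09 , -0.12 ,  0.041, -0.086,  0.012]), 'effort': array([-0.0000e+00, -4.9130e+01, -4.0400e-01, -3.1252e+01, -6.4000e-02,
        4.4000e-02,  0.0000e+00]), 'tool_pos': array([0.205, 0.616, 0.291]), 'tool_rot': array([1.79995e+02, 1.08000e-01, 7.15660e+01]), 'force': array([-0.47 , -0.103,  0.375]), 'wrist_torque': array([-0.008,  0.031, -0.004]), 'grip_width': np.float64(0.087)}
scene [ 1.39 -0.55  0.83]
side [ 0.18 -1.08  0.93]
```

View pics/scene.png

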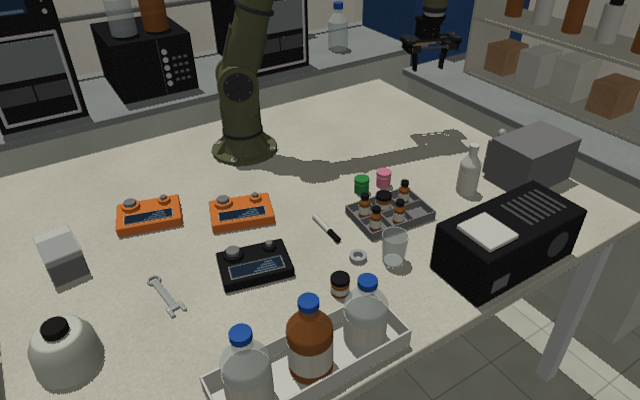

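View pics/side.png

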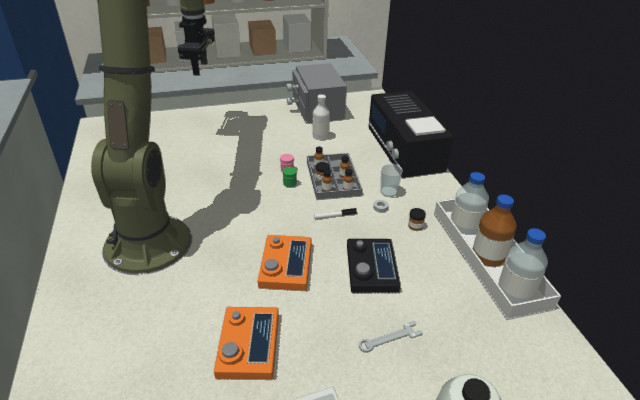

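The scene view shows the black pod at (255,265), with its large key at (233,253). The tray is at (390,208), with the jar lid at about (384,197). In the side view the key is at (363,268) and the jar lid at about (322,170). Next I measure both from depth.

```bash
python3 - <<'E'
from h import *
for n,pts in (("scene",dict(jar=(384,197),b1=(364,197),b2=(375,211),b3=(399,204),b4=(404,184),key=(233,251),small=(266,245),beaker=(395,232),wash=(470,150))),("side",dict(jar=(322,169),b1=(319,150),b2=(344,160),b3=(327,174),b4=(348,174),key=(363,268),small=(360,243),beaker=(391,167),wash=(321,98)))):
    c=dict(np.load(n+".npz")); W=cloud(c); 
    for k,(u,v) in pts.items(): print(n,k,np.round(W[v,u],3))
    # tall items map: dark lid points in tray zone
    f=c["frame"].astype(int); m=(f.max(-1)<60)&(c["z_map"]>0)
    for zl,zh in((.048,.062),(.070,.084)):
        mm=(m&(W[...,2]>zl)&(W[...,2]<zh)&(abs(W[...,0]-.6)<.35)).astype(np.uint8)
        N,L,S,C=cv2.connectedComponentsWithStats(mm)
        for i in range(1,N):
            if S[i,4]>5: print(n,zl,S[i,4],C[i].round(),W[L==i].mean(0).round(3))
fr=[]
for n,(u,v) in (("scene",(385,205)),("side",(338,170))):
    f=np.load(n+".npz")["frame"][v-45:v+45,u-55:u+55]; fr.append(cv2.resize(f,None,fx=6,fy=6,interpolation=2)[:, :])
cv2.imwrite("pics/crop.png",cv2.resize(np.vstack(fr),(440*1,720))[:600] if 0 else cv2.resize(np.hstack(fr),(800,327)))
E
```

```text
scene jar [0.548 0.176 0.054]
scene b1 [0.542 0.112 0.075]
scene b2 [0.607 0.099 0.074]
scene b3 [0.611 0.177 0.068]
scene b4 [0.549 0.245 0.073]
scene key [ 0.527 -0.266  0.052]
scene small [ 0.544 -0.187  0.046]
scene beaker [0.699 0.091 0.071]
scene wash [0.6   0.433 0.148]
scene 0.048 178 [504. 173.] [0.643 0.55  0.055]
scene 0.048 9 [572. 163.] [0.72  0.762 0.057]
scene 0.048 10 [562. 168.] [0.721 0.713 0.056]
scene 0.048 10 [555. 171.] [0.721 0.684 0.056]
scene 0.048 20 [538. 179.] [0.72  0.605 0.055]
scene 0.048 131 [383. 195.] [0.538 0.182 0.053]
scene 0.048 239 [541. 258.] [0.945 0.332 0.055]
scene 0.048 304 [462. 275.] [0.884 0.134 0.055]
scene 0.048 108 [ 67. 264.] [ 0.36  -0.612  0.053]
scene 0.048 184 [340. 277.] [ 0.738 -0.098  0.05 ]
scene 0.048 18 [501. 282.] [0.947 0.192 0.054]
scene 0.07 196 [507. 167.] [0.649 0.55  0.077]
scene 0.07 12 [572. 158.] [0.72  0.757 0.077]
scene 0.07 46 [555. 166.] [0.72  0.677 0.076]
scene 0.07 15 [538. 173.] [0.719 0.601 0.076]
scene 0.07 7 [532. 175.] [0.719 0.574 0.079]
scene 0.07 32 [405. 182.] [0.545 0.251 0.075]
scene 0.07 44 [364. 195.] [0.535 0.118 0.075]
scene 0.07 42 [400. 201.] [0.61  0.179 0.075]
scene 0.07 49 [376. 208.] [0.599 0.108 0.075]
scene 0.07 603 [500. 261.] [0.915 0.222 0.077]
side jar [0.529 0.163 0.053]
side b1 [0.539 0.243 0.072]
side b2 [0.603 0.173 0.069]
side b3 [0.53 0.11 0.07]
side b4 [0.593 0.098 0.068]
side key [ 0.519 -0.27   0.049]
side small [ 0.54  -0.182  0.049]
side beaker [0.729 0.096 0.074]
side wash [0.593 0.43  0.159]
side 0.048 64 [379. 129.] [0.786 0.359 0.055]
side 0.048 192 [423. 161.] [0.855 0.132 0.055]
side 0.048 87 [322. 166.] [0.534 0.18  0.052]
side 0.048 62 [417. 213.] [ 0.734 -0.101  0.05 ]
side 0.07 310 [409. 146.] [0.829 0.201 0.077]
side 0.07 20 [318. 148.] [0.539 0.25  0.073]
side 0.07 27 [345. 158.] [0.606 0.177 0.074]
side 0.07 32 [327. 172.] [0.531 0.116 0.074]
side 0.07 29 [349. 171.] [0.597 0.105 0.074]
```

View pics/crop.png

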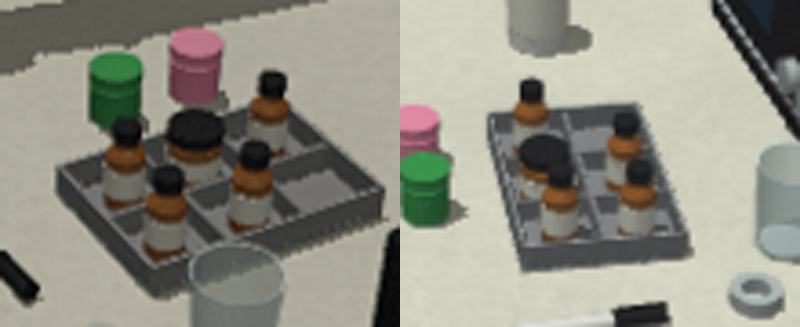

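The jar is in the middle cell of the near column, at about (0.538, 0.182, 0.055). Its neighbouring caps are at (0.535,0.118), (0.602,0.107), (0.609,0.178) and (0.543,0.251). I'll move above it with the fingers shut and take a look from there.

```bash
python3 -m creep '[[-1.53,2.27,0.1,0,0,0,0],[-1.53,2.27,0.1,0,0,0,0],[-1.53,2.27,0.1,0,0,0,0],[-1.53,2.27,0.1,0,0,0,0],[-1.53,2.27,0.1,0,0,0,0],[-1.53,2.27,0.1,0,0,0,0],[-1.53,2.27,0.1,0,0,0,0],[-1.53,2.27,0.1,0,0,0,0],[-1.53,2.27,0.1,0,0,0,0],[-1.53,2.27,0.1,0,0,0,0],[-1.53,2.27,0.1,0,0,0,0],[-1.53,2.27,0.1,0,0,0,0],[-1.53,2.27,0.1,0,0,0,0],[-1.53,2.27,0.1,0,0,0,0],[-1.53,2.27,0.1,0,0,0,0],[-1.53,2.27,0.1,0,0,0,0],[-1.53,2.27,0.1,0,0,0,0],[-1.53,2.27,0.1,0,0,0,0],[-1.53,2.27,0.1,0,0,0,0],[-1.53,2.27,0.1,0,0,0,0]]'
cat >> h.py <<'E'
from scipy.spatial.transform import Rotation as Ro
def wrist():
    o=env.get_obs(); R=Ro.from_euler("xyz",o["tool_rot"],degrees=True).as_matrix()
    c=optics.read_camera("wrist"); z=c["z_map"]; v,u=np.mgrid[:400,:640]
    P=np.stack([(u-c["cx"])/c["fx"]*z,(v-c["cy"])/c["fy"]*z,z],-1)
    H=np.asarray(c["hand_eye"]); W=(P@H[:3,:3].T+H[:3,3])@R.T+o["tool_pos"]
    return o,R,c,W
def delta(o,R,target): # cm, tool axes
    return (R.T@(np.array(target)-o["tool_pos"])*100).round(2)
E
python3 - <<'E'
from h import *
o,R,c,W=wrist(); print(o["tool_pos"].round(3),o["tool_rot"].round(2),o["time_s"])
cv2.imwrite("pics/w1.png",c["frame"]); np.savez("w1.npz",W=W,f=c["frame"],z=c["z_map"])
m=(c["frame"].max(-1)<70)&(c["z_map"]>0)
for zl,zh in((.046,.064),(.068,.086)):
    mm=(m&(W[...,2]>zl)&(W[...,2]<zh)).astype(np.uint8)
    N,L,S,C=cv2.connectedComponentsWithStats(mm)
    for i in range(1,N):
        if S[i,4]>60: print(zl,S[i],C[i].round(),np.median(W[L==i],0).round(3),np.ptp(W[L==i],0).round(3))
print(delta(o,R,(.538,.182,.15)))
E
```

```text
time_s: 2.1
tool_pos: [0.5459, 0.1667, 0.2609]
tool_rot: [-179.5, 0.9, 72.2]
force: [-0.4, 0.4, 1.2]
grip_width: 0.0004
[0.546 0.167 0.261] [-179.46    0.92   72.19] 2.1
0.046 [ 313  144   50   51 1951] [338. 169.] [0.533 0.183 0.054] [0.045 0.044 0.011]
0.068 [407 142  30  27 643] [422. 155.] [0.539 0.251 0.076] [0.022 0.023 0.01 ]
0.068 [252 179  28  28 597] [265. 193.] [0.531 0.12  0.076] [0.023 0.023 0.01 ]
[ 1.4  -1.11 11.08]
```

View pics/w1.png

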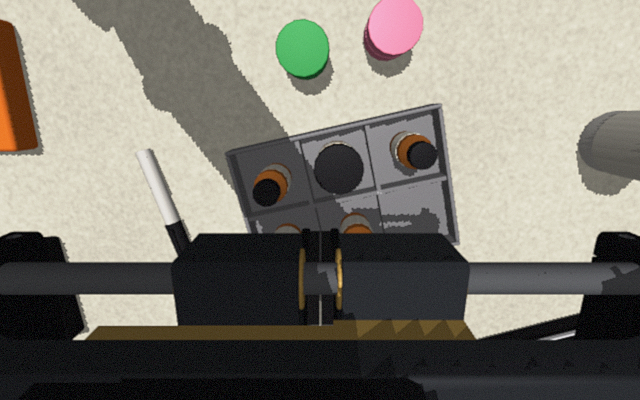

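The wrist view shows the lid at (338,169), which is world (0.533, 0.183, 0.054) and agrees with the fixed cameras. The neighbouring caps are at (265,193) and (422,155). I'll compute the correction now that the arm has settled.

```bash
cat >> h.py <<'E'
def go(target,yaw=72):
    o=env.get_obs(); R0=Ro.from_euler("xyz",o["tool_rot"],degrees=True)
    r=(R0.inv()*Ro.from_euler("xyz",[180,0,yaw],degrees=True)).as_rotvec()
    print(o["time_s"],o["tool_pos"].round(4),o["tool_rot"].round(2),o["force"].round(1),"d",delta(o,R0.as_matrix(),target),"rot",r.round(4))
E
python3 -c "
from h import *
go((.534,.183,.148))"
```

```text
2.15 [0.5487 0.161  0.2607] [-179.65    1.09   71.81] [ 2.1 -4.8 -0.3] d [ 1.85 -2.01 11.25] rot [-0.0061  0.019  -0.0034]
```

```bash
python3 -m creep '[[0.5,-0.5,1,-0.002,0.006,-0.001,0],[0.5,-0.5,1,-0.002,0.006,-0.001,0],[0.5,-0.5,1,-0.002,0.006,-0.001,0],[0.3,-0.4,1,0,0,0,0],[0,0,1,0,0,0,0],[0,0,0,0,0,0,0],[0,0,0,0,0,0,0]]'
python3 -c "
from h import *
go((.534,.183,.148))"
```

```text
time_s: 2.85
tool_pos: [0.5313, 0.1882, 0.2033]
tool_rot: [-179.7, 0.1, 72.2]
force: [0.1, -0.7, 0.7]
grip_width: 0.0007
2.85 [0.5313 0.1882 0.2033] [-1.797e+02  1.200e-01  7.224e+01] [ 0.1 -0.7  0.7] d [-0.4   0.45  5.53] rot [-0.0051  0.002   0.0041]
```

```bash
python3 -m creep '[[-0.3,0.3,0.7,-0.002,0.001,0.002,0],[-0.1,0.1,0.8,-0.002,0,0.002,0],[0,0,0.8,0,0,0,0],[0,0,0.8,0,0,0,0],[0,0,0.8,0,0,0,0],[0,0,0.6,0,0,0,0],[0,0,0.3,0,0,0,0],[0,0,0.1,0,0,0,0],[0,0,0,0,0,0,0],[0,0,0,0,0,0,0]]'
python3 - <<'E'
from h import *
o,R,c,W=wrist(); print(o["time_s"])
cv2.imwrite("pics/w2.png",c["frame"])
go((.534,.183,.148))
s=optics.read_camera("side"); cv2.imwrite("pics/s2.png",cv2.resize(s["frame"][100:240,230:430],(800,560)))
E
```

```text
time_s: 3.85
tool_pos: [0.5351, 0.182, 0.1506]
tool_rot: [180.0, 0.0, 71.9]
force: [-0.1, -0.4, 0.5]
grip_width: 0.0004
3.85
3.9 [0.5351 0.1821 0.1507] [1.7995e+02 2.0000e-02 7.1900e+01] [-0.2  1.   1.2] d [ 0.05 -0.14  0.27] rot [ 0.0008  0.0003 -0.0017]
```

View pics/s2.png

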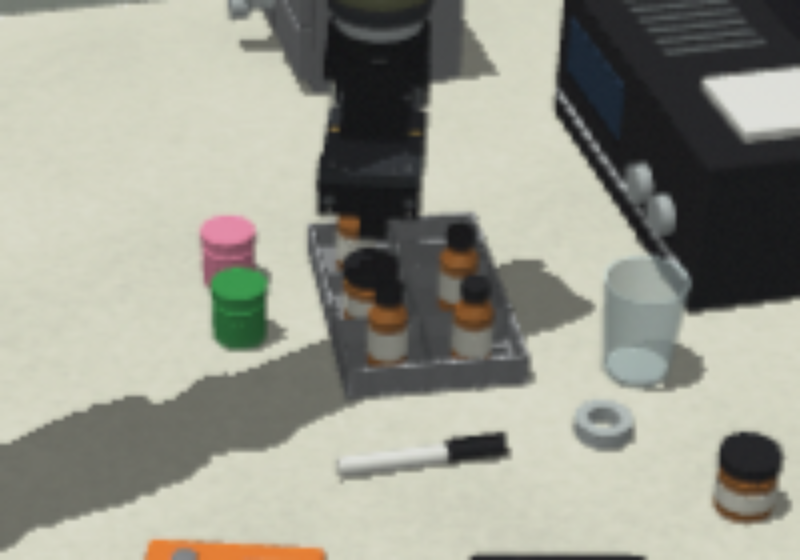

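The side view shows the shut fingertips at about (378,232), over the lid at (370,262), with nothing touched. I'll go down a few mm and dwell for more than 2 s.

```bash
python3 -m creep '[[0,-0.1,0.2,0,0,0,0],[0,0,0.2,0,0,0,0],[0,0,0,0,0,0,0],[0,0,0,0,0,0,0],[0,0,0,0,0,0,0],[0,0,0,0,0,0,0],[0,0,0,0,0,0,0],[0,0,0,0,0,0,0],[0,0,0,0,0,0,0],[0,0,0,0,0,0,0],[0,0,0,0,0,0,0],[0,0,0,0,0,0,0],[0,0,0,0,0,0,0],[0,0,0,0,0,0,0],[0,0,0,0,0,0,0],[0,0,0,0,0,0,0],[0,0,0,0,0,0,0],[0,0,0,0,0,0,0],[0,0,0,0,0,0,0],[0,0,0,0,0,0,0]]'
python3 -m creep '[[0,0,0,0,0,0,0],[0,0,0,0,0,0,0],[0,0,0,0,0,0,0],[0,0,-0.5,0,0,0,0],[0,0,-1.5,0,0,0,0],[0,0,-1.5,0,0,0,0],[0,0,-1.5,0,0,0,0],[0,0,-1.5,0,0,0,0],[0,0,-1,0,0,0,0],[0,0,0,0,0,0,0]]'
python3 -c "
from h import *
go((.51,-.25,.22))"
```

```text
time_s: 5.95
tool_pos: [0.5345, 0.1826, 0.1472]
tool_rot: [179.9, -0.1, 71.9]
force: [-0.7, 0.5, -0.0]
grip_width: 0.0003
time_s: 6.95
tool_pos: [0.5352, 0.1826, 0.231]
tool_rot: [179.7, -0.2, 71.9]
force: [0.7, -0.0, 0.5]
grip_width: 0.0004
6.95 [0.5352 0.1826 0.231 ] [179.73  -0.2   71.88] [ 0.7 -0.   0.5] d [-41.9   11.06   1.  ] rot [ 0.0047 -0.0035 -0.0022]
```

```bash
python3 -m creep '[[-2.1,0.7,0,0,0,0,0],[-2.1,0.7,0,0,0,0,0],[-2.1,0.7,0,0,0,0,0],[-2.1,0.7,0,0,0,0,0],[-2.1,0.7,0,0,0,0,0],[-2.1,0.7,0,0,0,0,0],[-2.1,0.7,0,0,0,0,0],[-2.1,0.7,0,0,0,0,0],[-2.1,0.7,0,0,0,0,0],[-2.1,0.7,0,0,0,0,0],[-2.1,0.7,0,0,0,0,0],[-2.1,0.7,0,0,0,0,0],[-2.1,0.7,0,0,0,0,0],[-2.1,0.7,0,0,0,0,0],[-2.1,0.7,0,0,0,0,0],[-2.1,0.7,0,0,0,0,0],[-2.1,0.7,0,0,0,0,0],[-1.5,0.5,0,0,0,0,0],[-0.5,0.2,0,0,0,0,0],[0,0,0,0,0,0,0]]'
python3 - <<'E'
from h import *
o,R,c,W=wrist(); print(o["tool_pos"].round(3),o["tool_rot"].round(1),o["time_s"],o["joint_velocities"].round(1))
cv2.imwrite("pics/w3.png",c["frame"])
f=c["frame"].astype(int); sat=f.max(-1)-f.min(-1)
mm=((W[...,2]>.037)&(W[...,2]<.065)&(c["z_map"]>0)&(np.hypot(W[...,0]-.53,W[...,1]+.23)<.09)).astype(np.uint8)
N,L,S,C=cv2.connectedComponentsWithStats(mm)
for i in range(1,N):
    if S[i,4]>60: print(S[i],C[i].round(),W[L==i].mean(0).round(4),((W[L==i].max(0)+W[L==i].min(0))/2).round(4),np.ptp(W[L==i],0).round(3),np.percentile(W[L==i][:,2],[10,50,90]).round(4))
go((.524,-.268,.15))
E
```

```text
time_s: 8.95
tool_pos: [0.5335, -0.2286, 0.2239]
tool_rot: [-179.7, -0.1, 72.1]
force: [-0.3, 0.3, 0.7]
grip_width: 0.0005
[ 0.533 -0.229  0.224] [-1.797e+02 -1.000e-01  7.210e+01] 8.95 [ 0.1  0.1 -0.2  0.2 -0.1  0.2 -0.3]
[ 241  161   60   59 2750] [271. 190.] [ 0.5172 -0.2659  0.0468] [ 0.5191 -0.2675  0.0458] [0.05  0.049 0.017] [0.0414 0.0439 0.0527]
[ 359  162   41   41 1297] [379. 182.] [ 0.5381 -0.1806  0.0445] [ 0.5395 -0.18    0.0449] [0.033 0.034 0.016] [0.0411 0.0425 0.0513]
9.0 [ 0.5335 -0.2281  0.2239] [-1.7965e+02 -8.0000e-02  7.2110e+01] [-0.5 -0.5  0. ] d [-4.1   0.36  7.38] rot [-0.0061 -0.0014  0.0019]
```

View pics/w3.png

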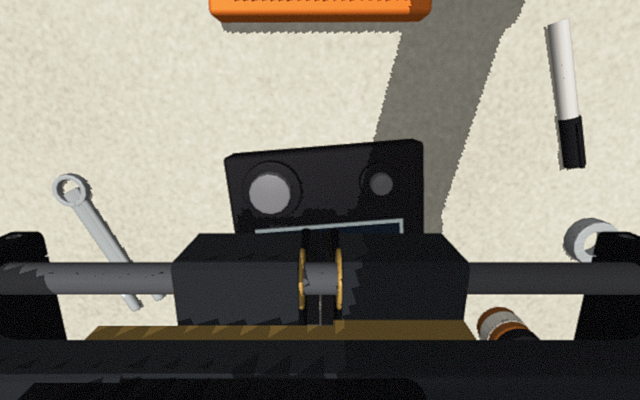

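The wrist view shows the large key at (269,194) inside a raised black ring, and the small key at (381,184). I'll isolate the grey key top.

```bash
python3 - <<'E'
from h import *
o,R,c,W=wrist()
g=cv2.cvtColor(c["frame"],cv2.COLOR_BGR2GRAY)
for (u,v) in((271,190),(379,182)):
    m=np.zeros_like(g,bool); m[v-32:v+32,u-32:u+32]=1
    for nm,q in(("bright",m&(g>85)&(W[...,2]>.03)&(W[...,2]<.065)),("high",m&(W[...,2]>.0475)&(W[...,2]<.065))):
        p=W[q]; print(nm,q.sum(),p.mean(0).round(4),((p.max(0)+p.min(0))/2).round(4),np.ptp(p,0).round(3),np.percentile(p[:,2],[5,25,50,75,95]).round(4))
E
```

```text
bright 1270 [ 0.5184 -0.2669  0.0521] [ 0.5187 -0.2671  0.0521] [0.032 0.032 0.006] [0.0507 0.0516 0.0521 0.0526 0.0533]
high 1341 [ 0.5183 -0.2668  0.052 ] [ 0.519  -0.2672  0.0514] [0.033 0.033 0.007] [0.0501 0.0515 0.0521 0.0526 0.0533]<stdin>:7: RuntimeWarning: Mean of empty slice.
  ret = um.true_divide(
Traceback (most recent call last):
ValueError: zero-size array to reduction operation maximum which has no identity
```

The key top is at (0.5185, -0.267, 0.052), so contact should come at TCP z ≈ 0.122. I'll move over it and down to TCP z of about 0.135.

```bash
python3 -m creep '[[-1,0,0.5,-0.002,0,0,0],[-1,0,1,-0.002,0,0,0],[-1,0,1,-0.002,0,0,0],[-0.8,-0.1,1,0,0,0,0],[0,0,1,0,0,0,0],[0,0,1,0,0,0,0],[0,0,0.5,0,0,0,0],[0,0,0,0,0,0,0],[0,0,0,0,0,0,0]]'
python3 -c "
from h import *
go((.5185,-.267,.122))"
```

```text
time_s: 9.95
tool_pos: [0.5197, -0.2624, 0.1565]
tool_rot: [-179.8, -0.2, 72.4]
force: [-0.4, 0.5, 0.5]
grip_width: 0.0006
9.95 [ 0.5197 -0.2624  0.1565] [-179.81   -0.2    72.41] [-0.4  0.5  0.5] d [-0.49  0.03  3.44] rot [-0.0033 -0.0035  0.0072]
```

```bash
python3 -m creep '[[-0.3,0,0.5,-0.001,-0.001,0.003,0],[-0.2,0,0.7,-0.001,-0.001,0.002,0],[0,0,0.7,0,0,0,0],[0,0,0.5,0,0,0,0],[0,0,0.2,0,0,0,0],[0,0,0,0,0,0,0],[0,0,0,0,0,0,0]]'
python3 -c "
from h import *
go((.5185,-.267,.122))"
```

```text
time_s: 10.65
tool_pos: [0.5191, -0.2671, 0.129]
tool_rot: [180.0, -0.1, 72.2]
force: [0.4, -0.1, 0.6]
grip_width: 0.0006
10.65 [ 0.5191 -0.2671  0.129 ] [ 1.7996e+02 -9.0000e-02  7.2180e+01] [ 0.4 -0.1  0.6] d [-0.01 -0.06  0.7 ] rot [ 0.0007 -0.0016  0.0031]
```

The fingertips are centred, 7 mm above the key. I'll press in small steps and watch the force.

```bash
python3 -m creep '[[0,0,0.3,0,0,0,0],[0,0,0.3,0,0,0,0],[0,0,0.2,0,0,0,0],[0,0,0.1,0,0,0,0]]'; python3 -m creep '[[0,0,0.2,0,0,0,0],[0,0,0.2,0,0,0,0],[0,0,0.1,0,0,0,0]]'
```

```text
time_s: 11.05
tool_pos: [0.5196, -0.2672, 0.1203]
tool_rot: [179.9, -0.1, 72.2]
force: [-0.0, -0.6, 2.3]
grip_width: 0.0004
time_s: 11.35
tool_pos: [0.5197, -0.2673, 0.116]
tool_rot: [179.9, -0.1, 72.2]
force: [-3.6, 1.6, 9.5]
grip_width: 0.0005
```

```bash
python3 -m creep '[[0,0,0.2,0,0,0,0],[0,0,0.1,0,0,0,0]]'; python3 -m creep '[[0,0,-0.3,0,0,0,0],[0,0,-0.7,0,0,0,0],[0,0,-1,0,0,0,0],[0,0,-1.5,0,0,0,0],[0,0,-2,0,0,0,0],[0,0,-2,0,0,0,0],[0,0,-2,0,0,0,0],[0,0,-1,0,0,0,0],[0,0,0,0,0,0,0],[0,0,0,0,0,0,0]]'
python3 - <<'E'
from h import *
for n in("scene","side"):
    a=dict(np.load(n+".npz")); c=optics.read_camera(n); W=cloud(c)
    cv2.imwrite(f"pics/{n}_end.png",c["frame"])
    f=c["frame"]; m=(f.max(-1)<60)&(c["z_map"]>0)
    for zl,zh in((.048,.062),(.070,.084)):
        mm=(m&(W[...,2]>zl)&(W[...,2]<zh)&(abs(W[...,0]-.57)<.08)&(abs(W[...,1]-.18)<.1)).astype(np.uint8)
        N,L,S,C=cv2.connectedComponentsWithStats(mm)
        for i in range(1,N):
            if S[i,4]>5: print(n,zl,S[i,4],C[i].round(),W[L==i].mean(0).round(3))
o,R,c,W=wrist(); g=cv2.cvtColor(c["frame"],cv2.COLOR_BGR2GRAY)
q=(g>85)&(np.hypot(W[...,0]-.5185,W[...,1]+.267)<.022)&(W[...,2]>.03)&(W[...,2]<.07)
print("key z",np.median(W[q],0) if q.any() else None,q.sum())
go((.5185,-.267,.2))
E
```

```text
time_s: 11.55
tool_pos: [0.5197, -0.2675, 0.1161]
tool_rot: [179.9, -0.2, 72.2]
force: [-3.0, 1.2, 7.1]
grip_width: 0.0006
time_s: 12.55
tool_pos: [0.5197, -0.2683, 0.2298]
tool_rot: [179.7, -0.2, 72.1]
force: [0.1, 0.9, -0.2]
grip_width: 0.0001
scene 0.048 132 [383. 195.] [0.538 0.182 0.053]
scene 0.07 34 [405. 182.] [0.545 0.251 0.075]
scene 0.07 40 [364. 195.] [0.533 0.119 0.075]
scene 0.07 44 [400. 202.] [0.61  0.179 0.074]
scene 0.07 46 [376. 208.] [0.598 0.108 0.075]
side 0.048 93 [322. 166.] [0.533 0.179 0.052]
side 0.07 23 [318. 149.] [0.539 0.247 0.074]
side 0.07 27 [345. 158.] [0.606 0.177 0.074]
side 0.07 26 [327. 171.] [0.532 0.117 0.074]
side 0.07 33 [348. 171.] [0.596 0.105 0.074]
key z [ 0.51766282 -0.26684813  0.05207293] 1184
12.7 [ 0.5194 -0.2682  0.2289] [179.79  -0.21  72.14] [ 0.4 -0.1 -0.6] d [ 0.08 -0.13  2.89] rot [ 0.0036 -0.0036  0.0024]
```

View pics/scene_end.png

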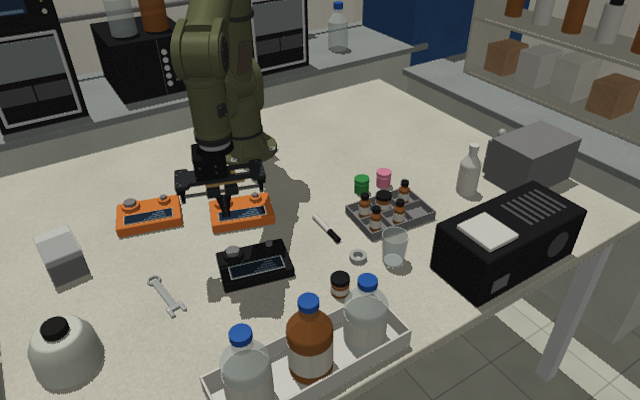

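The end view shows everything where it was and the arm clear above the pod, with the key at (233,251). The key top reads z = 0.052 again. I'll hand the job in.

```bash
python3 -c "
from cell import order
print(order.sign_off())"
```

```text
the job is handed in; nothing more can be done
None
```

The job is done and handed in at about 12.7 s of the 42 s allowed; no verdict was reported.

- **Jar:** The shut fingertips pointed straight down at the jar in the tray for more than 2 s. They were about 2 mm off the lid's centre sideways and 22–26 mm above it, and I saw no sign of contact.
- **Key:** I then pressed the large key on the black pod. The tool stopped against something solid at z = 0.116, about 6 mm below the expected contact height, with 7–9.5 N on the tool. That fits the key being fully down, but its travel can't be read directly.
- **Last checks:** The large key's top is back at z = 0.052, as before the press. The jar and all four caps measure where they stood, with differences of up to 3 mm, about the calibration error. In the final picture the bystanders look unmoved. The arm is clear, with no force on the tool.
- **Not measured:** I judged the bystanders only by eye. I did not measure the small key again; the fingertips stayed about 9 cm from it during the press.

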